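# Hold the spring clip open round the stock card

### The job

Take the larger of the two spring clips by its levers, squeeze it wide open and lift it, and bring its gaping jaws round the upright free edge of the taller stock card (the edge facing the robot). Finish while holding it there, still squeezed wide open: about halfway up the edge, flat and in line with the card, the edge well inside the mouth and midway between the jaws, the clip not touching the card. Do not knock or push the cards or let the clip snap shut on one, and leave everything else where it lies.

Things in the scene. Friction and masses are not known exactly. Their poses are not given: they have to be found in the camera images.
- clip: Larger spring clip, black plastic with steel pin, 105 mm long, 30 mm high, about 60 g, lying on its side. Origin: on the pin axis at the underside (table level at start). x along the jaws to the mouth, y to the left jaw, z up along the pin. Shut jaws meet on y = 0 from the pin to x = 55 mm. Levers spread backwards, 62 mm over their outer ends (x = -48 mm) when shut.
- clip_levers (a point): Where to squeeze the larger clip: between its levers, x = -40 mm, 15 mm above its underside. Takes 6 N at first, 12 N at full squeeze, where a stop holds and the levers' outer faces are flat, parallel and 31 mm apart. The lever ends stay put in the fingers, so pin and jaws creep about 6 mm forward during the squeeze.
- clip_mouth (a point): Mouth of the larger clip: x = 50 mm, y = 0, 15 mm above its underside, between the jaw tips. At full squeeze the tips stand about 30 mm apart here. Let go, the spring shuts them.
- clip_left (a joint): Opening angle of the larger clip's left jaw, rad: 0 shut, 0.31 at the full-squeeze stop. The right jaw always mirrors it.
- card: Taller stock card in its stand, fixed: white card 3 mm thick, 115 mm wide, upright in a slotted base 90 x 70 mm, 28 mm high. Origin: centre of the base's underside, on the table. x lies in the card's plane and points away from the free edge, z up, y square to the card. Card spans x = -65 to 50 mm, z = 18 to 150 mm; its free edge at x = -65 mm overhangs the base by 20 mm and faces the robot.
- card_edge (a point): Point on the taller card's free upright edge, halfway up: 85 mm above the table, mid-thickness; axes as the card's.
- short_card: The shorter stock card in an identical stand, not to be used: card 65 mm tall (top at 83 mm), 100 mm wide. Origin and axes as the taller card's.
- small_clip: The smaller spring clip, same shape at 0.6 size (63 mm long, 18 mm high), not to be moved. Origin and axes as the larger clip's.
- connector_a: Loose black plastic connector, 40 x 28 x 26 mm, to be left alone; origin at the centre of its underside.
- connector_b: Loose brown plastic connector, 36 x 30 x 24 mm, to be left alone; origin at the centre of its underside.
- screwdriver: Loose screwdriver lying on the table off to the left, to be left alone; origin on its underside.

How it is judged:
On the way:
1. the larger clip is squeezed open in the fingers and lifted off the table (height (world z) of clip above 0.025 m and contact force between the fingers and clip above 1 N and value of joint clip_left above 0.2 rad), for 0.2 s.
At the end, for the whole second after the job is handed in: Larger clip held still in the air by the fingers, jaws open over 0.2 rad each; taller card's edge 10-45 mm ahead of the pin, within 8 mm of the mouth's mid-plane; clip mid-height within 25 mm of halfway up; in line and flat within 0.2 rad; under 1 N on the card (contact force between the fingers and clip above 1 N and value of joint clip_left above 0.2 rad and x of card_edge in the frame of clip between 0.01 and 0.045 m and y of card_edge in the frame of clip between -0.008 and 0.008 m and z of card_edge in the frame of clip between -0.01 and 0.04 m and angle between the x axis of clip and the x axis of card, either way round below 0.2 rad and angle between clip's own z axis and vertical below 0.2 rad and contact force between clip and card below 1 N and height (world z) of clip above 0.035 m and linear speed of clip below 0.03 m/s); the arm keeps its last pose, push and grip.
It fails at once if the small clip, a connector or the screwdriver is moved by more than 25 mm (distance of any of small_clip, connector_a, connector_b, screwdriver from where it was at the start of the episode above 0.025 m).
It fails at once if a card or its stand is pushed with more than 10 N (contact force between any of the arm, the fingers, clip and card above 10 N or contact force between any of the arm, the fingers, clip and short_card above 10 N).
It fails at once if the clip shuts on the card (value of joint clip_left below 0.1 rad and contact force between clip and card above 1 N).
It also fails if it takes over 37 s, if anything falls off the work surface, if the arm or the gripper's body presses on something with over 40 N, if the wrist force passes 120 N, or if a joint passes its speed limit or range.

### The arm

A 6-joint arm with a two-finger parallel gripper is mounted at the origin on the work surface. World frame = base frame: x ahead of the robot, y to its left, z up, the work surface at z = 0. Lengths are in m, angles in rad, forces in N, time in s.
With the tool pointing down it reaches from about 0.3 to 0.875 m from the base axis. Payload 6.4 kg.
Tool frame: the origin (TCP) lies on the centre line of the jaws, within the pads' length; the fingertips stand 11 mm ahead of it and the grasp point (between the pads) lies 8 mm behind it; x points along the fingers, y is the direction in which the jaws open and shut, and the axes are right-handed (so a half turn about x gives the same grasp; the last joint's range is limited). The gripper opens to 85 mm and grips with 20 to 120 N. Pads are 22 mm wide; open, the fingers measure 114 mm over their backs; the gripper's body (76 mm by 85 mm) begins 54 mm behind the grasp point. The pads swing forward as they close: fully open they stand 13 mm farther back than shut.
Start: joints at [-1.363, 0.181, 1.607, -0, 1.354, -0.206], TCP at [0.231, -0.526, 0.242] pointing down, gripper open.
Joint ranges: [-2.99, 2.99], [-0.89, 2.07], [0.3, 2.58], [-1.14, 4.28], [0, 2.63], [-3.12, 3.12]. Speed limits (rad/s): [2.57, 2.57, 3.01, 3.14, 3.14, 3.14].

### API

Orientations are given as a unit quaternion [w, x, y, z].
In Python, from bench import ctrl, camera, hand_in gives the robot as it stands. The module is installed in compiled form; this text tells all that it offers.
- The arm moves only by the tool drive_tool, never from a script. Its argument "increments" is a list of rows, each a list of 7 numbers: the shift along the tool's x, y, z in m, then the turn, a rotation vector about the tool's x, y, z in degrees, then the gripper's target within -1 to 1 (fully open at 1, half-way at 0, shut at -1). In form: [[dx, dy, dz, rx, ry, rz, claw], ...]. A call has 1 to 10 rows; each row shifts and turns the commanded pose from where the row before left it, along the tool's axes as they then stand; what a row does not reach is not made up. A row lasts 1/8 s, in which the tool goes at most 62.5 mm and 10.7 degrees, less where a joint would pass 70% of its speed; a pose out of reach is approached as far as the arm can. A call is refused whole if a number of a shift passes 0.0625 or a number of a turn 10.7, either way. A call with a gripper value outside its range is refused whole. The fingers move at their own pace and stop on an object; the grip force is fixed at half the most. Time passes only in rows, so rows that do not move let the fingers close. It gives the time, the measured TCP pose, the force and the opening at its end, in the units of the state.
- ctrl.get_obs(): the state, without advancing time (a new reading comes with each control period).
- camera(name): name is "scene" or "top" or "wrist"; returns a dict with "img" (420x560x3 uint8, red, green, blue), "depth" (420x560 float32, m along the optical axis (not along the pixel's ray), 0 where there is no reading), "fx", "fy", "cx", "cy" (pixels), "world_from_camera" (4x4, takes a point from camera to world coordinates); the wrist camera has in their place "hand_eye" (4x4, takes a point from camera to tool coordinates, whose origin is the TCP and whose axes are the tool frame's). Camera axes: x right, y down, z forward; pixel columns grow to the right and rows downward; lengths in m; the calibration is good to about 2 mm. The wrist camera is an equidistant fisheye: a pixel r from the principal point sees the ray r / f radians off the axis. A picture is of the moment at which its call begins: read the wrist's pose just before it.
- hand_in(): hands the job in, once; it reports no verdict.
The state is a dict: "time_s": time; "q": joint angles; "dq": joint speeds; "joint_efforts": joint torques, N m; "eef_pos": TCP position; "eef_rot": TCP orientation; "wrist_force": force on the tool from outside, world axes, zero at the start; "torque": the same for the moment, N m; "opening": opening from 0.0 (shut) to 1.0 (fully open).
Only numpy, scipy, OpenCV 4.12 (cv2) and the standard library are available. Lean on these libraries where they do the work, as an engineer would, in place of code of your own. Each camera call takes 0.05 s, during which the arm holds its last target.

## Working session

There is one attempt and no reset: what is moved stays moved. The work goes in short steps, Python scripts to look and compute and a tool call to move; the robot and the scene stay as the last step left them, time stands still between calls to the robot, and variables do not carry over. Pictures are saved under pics/ and viewed, and the job is handed in when it is done.

Besides the shell and the picture viewer there is one more tool, called after "Call:" in YAML: its name, and indented under it one key for each argument. drive_tool: Moves the arm, as the interface text tells. Its arguments: {"type":"object","properties":{"increments":{"type":"array","items":{"type":"array","items":{"type":"number"}}}},"required":["increments"]}

```bash
mkdir -p pics
python3 - <<'E'
from bench import ctrl,camera
import cv2,numpy as np
print(ctrl.get_obs())
for n in("scene","top"):
    c=camera(n); cv2.imwrite(f"pics/{n}0.png",c["img"][:,:,::-1]); np.savez(f"{n}0.npz",**c)
    print(n,c["fx"],c["fy"],c["cx"],c["cy"],c["world_from_camera"].round(4).tolist())
E
```

```text
{'time_s': 0.0, 'q': array([-1.36332162e+00,  1.81540441e-01,  1.60801959e+00,  8.81874691e-06,
        1.35378709e+00, -2.06282744e-01]), 'dq': array([ 5.22280917e-04,  5.54161010e-04, -1.55721426e-03,  7.22575894e-06,
        1.15442486e-03, -1.26781351e-03]), 'joint_efforts': array([ 9.08985953e-05, -4.44871902e+01, -3.51337302e+01, -3.25584115e-04,
        8.97633639e-03, -6.73002816e-06]), 'eef_pos': array([ 0.23109523, -0.52593265,  0.24137887]), 'eef_rot': array([ 0.14462309,  0.69203156,  0.14586369, -0.69202621]), 'wrist_force': array([-0.02440495, -0.27246056, -0.08745677]), 'torque': array([ 0.00404955, -0.02235376,  0.01390168]), 'opening': 1.000146456251069}
scene 466.131035636645 466.131035636645 285.02664232853965 205.89932925648245 [[-0.8733, 0.2785, -0.3998, 1.0075], [0.4869, 0.531, -0.6935, 0.7289], [0.0192, -0.8003, -0.5993, 0.6426], [0.0, 0.0, 0.0, 1.0]]
top 423.7788019896845 423.7788019896845 280.98319442255934 212.92514546277542 [[0.0158, -0.9877, 0.1555, 0.5021], [-0.9997, -0.0125, 0.0216, 0.0753], [-0.0194, -0.1558, -0.9876, 0.9319], [0.0, 0.0, 0.0, 1.0]]
```

View pics/scene0.png

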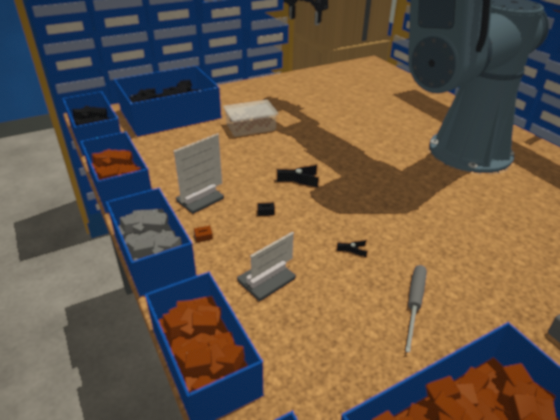

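View pics/top0.png

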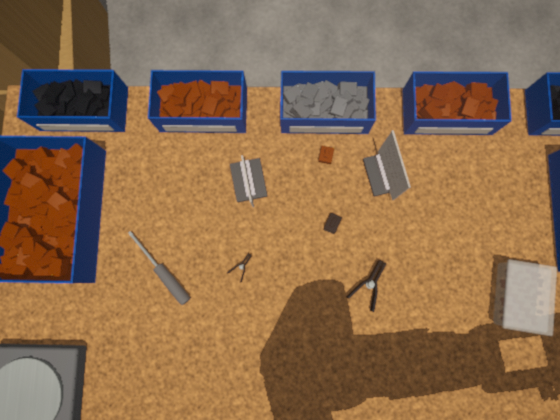

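The scene view shows the large clip at about (298,175) and the taller card at (200,170). In the top view the clip is at (370,285) and the card at (385,170). Next I zoom in and measure.

```bash
cat > h.py <<'E'
import numpy as np,cv2
def ld(n): return dict(np.load(n))
def ray(c,u,v):
    M=c["world_from_camera"]; d=M[:3,:3]@np.array([(u-c["cx"])/c["fx"],(v-c["cy"])/c["fy"],1.]); return M[:3,3],d
def onz(c,u,v,z):
    o,d=ray(c,u,v); return o+d*(z-o[2])/d[2]
def cloud(c):
    v,u=np.mgrid[:420,:560]; Z=c["depth"]; P=np.stack([(u-c["cx"])/c["fx"]*Z,(v-c["cy"])/c["fy"]*Z,Z],-1)
    M=c["world_from_camera"]; return P@M[:3,:3].T+M[:3,3]
E
python3 - <<'E'
from h import *
c=ld("top0.npz"); s=ld("scene0.npz")
a=c["img"][240:325,330:410,::-1]; b=c["img"][120:215,350:420,::-1]
a=cv2.resize(a,(480,510),interpolation=cv2.INTER_NEAREST)
b=cv2.resize(b,(376,510),interpolation=cv2.INTER_NEAREST)
cv2.imwrite("pics/z1.png",np.hstack([a,b])[:, :800])
P=cloud(c)
m=(c["img"].max(2)<45); w=np.zeros_like(m); w[250:320,335:395]=1
print("depth noise table",P[240:250,300:320,2].mean(),P[240:250,300:320,2].std())
n,l,st,ce=cv2.connectedComponentsWithStats((m&w).astype(np.uint8))
for i in range(1,n):
    if st[i,4]>20: print(st[i],ce[i],P[l==i][:,2].mean(), onz(c,*ce[i],.025))
# card
Q=P[120:215,350:420].reshape(-1,3); k=(Q[:,2]>.05)&(Q[:,2]<.17)
Q=Q[k];print(len(Q),Q.min(0),Q.max(0))
mu=Q[:,:2].mean(0);ev=np.linalg.svd(Q[:,:2]-mu,full_matrices=False);print(mu,ev[1],ev[2])
P2=cloud(s); Q=P2[120:220,165:230].reshape(-1,3); k=(Q[:,2]>.05)&(Q[:,2]<.17);Q=Q[k];print(len(Q),Q.min(0),Q.max(0))
mu=Q[:,:2].mean(0);ev=np.linalg.svd(Q[:,:2]-mu,full_matrices=False);print(mu,ev[1],ev[2])
E
```

```text
depth noise table 0.0016797212108148952 0.0016549770526819339
[371 291   4  19  25] [372.52 300.96] 0.06305962841329571 [ 0.46105341 -0.09904582  0.025     ]
1193 [ 0.67736899 -0.2005072   0.05006714] [ 0.8481447  -0.04782488  0.15467024]
[ 0.75092894 -0.12688657] [1.74944828 0.77579572] [[-0.96527253 -0.26124498]
 [ 0.26124498 -0.96527253]]
1976 [ 0.67777146 -0.14755553  0.05004339] [0.85042269 0.02463162 0.15281188]
[ 0.74495739 -0.11985891] [2.22672559 0.63956903] [[ 0.82599695  0.56367459]
 [ 0.56367459 -0.82599695]]
```

View pics/z1.png

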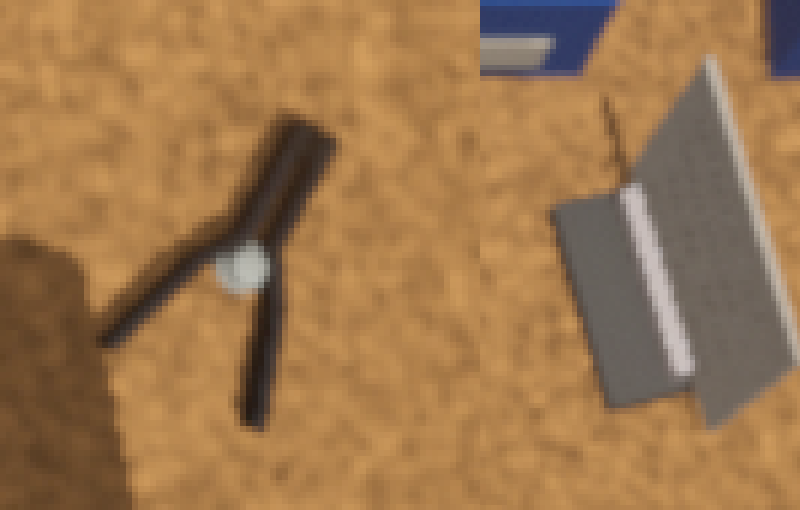

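Run:
```python
from h import *
c=ld("top0.npz"); s=ld("scene0.npz")
for nm,px in dict(pin=(243,267),L=(105,342),R=(254,425)).items():
    u,v=330+px[0]/6-.5,240+px[1]/6-.5; print(nm,onz(c,u,v,.03))
for X,Y in((298,118),(337,143),(318,131)): print("tip",onz(c,330+X/6-.5,240+Y/6-.5,.03))
P=cloud(c)
for z0,z1 in((.14,.2),):
    W=np.zeros((420,560),bool);W[125:215,350:425]=1
    im=c["img"].astype(int); 
    k=W&(P[...,2]>z0)&(P[...,2]<z1)
    vv,uu=np.nonzero(k); print(len(vv))
    Q=np.array([onz(c,u,v,.15) for u,v in zip(uu,vv)])[:,:2]
    mu=Q.mean(0);d=np.linalg.svd(Q-mu,full_matrices=False)[2][0];t=(Q-mu)@d
    print(mu,d,t.min(),t.max(),mu+d*t.min(),mu+d*t.max(),np.std((Q-mu)@[-d[1],d[0]]))
b=c["img"][120:215,350:430,::-1]; cv2.imwrite("pics/z2.png",cv2.resize(b,None,fx=6,fy=6,interpolation=cv2.INTER_CUBIC))
b=s["img"][120:220,160:330,::-1]; cv2.imwrite("pics/z3.png",cv2.resize(b,None,fx=4.7,fy=4.7,interpolation=cv2.INTER_CUBIC))
```

```text
pin [ 0.49596849 -0.09345383  0.03      ]
L [ 0.46950831 -0.04528588  0.03      ]
R [ 0.44221828 -0.09633029  0.03      ]
tip [ 0.54794999 -0.11357935  0.03      ]
tip [ 0.53941888 -0.12702682  0.03      ]
tip [ 0.54350849 -0.12048023  0.03      ]
212
[ 0.73219077 -0.1303574 ] [-0.967125   -0.25430148] -0.058379246521442135 0.05673244834109466 [ 0.7886508  -0.11551147] [ 0.6773234  -0.14478454] 0.0019966219550402848
```

View pics/z2.png

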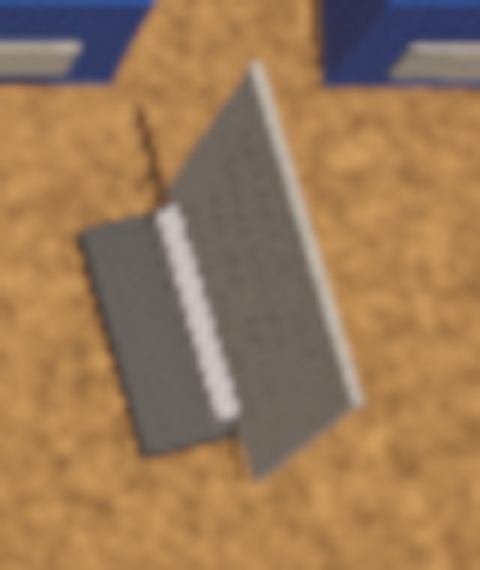

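View pics/z3.png

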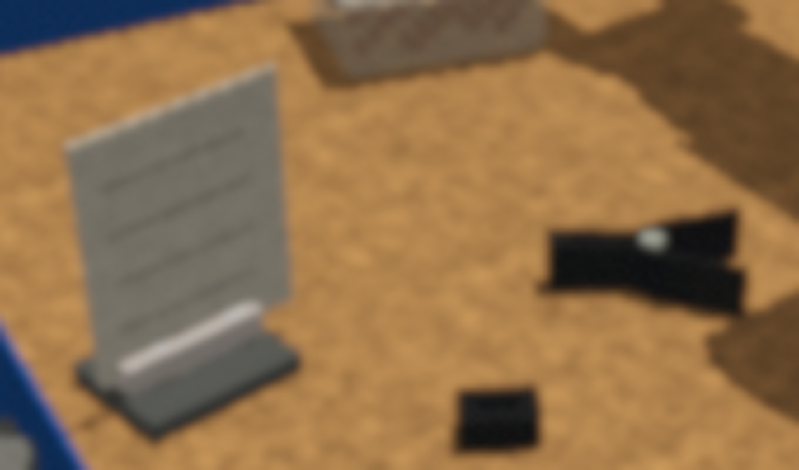

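```bash
cat >> h.py <<'E'
from scipy.spatial.transform import Rotation as Ro
def R(q): return Ro.from_quat(np.r_[q[1:],q[0]]).as_matrix()
def plan(o,tgt,yaw):
    """tool down, tool y at world angle yaw(deg). returns shift in tool axes, rotvec(deg) tool axes"""
    A=R(o["eef_rot"]); y=np.radians(yaw); Y=np.array([np.cos(y),np.sin(y),0]);X=np.array([0,0,-1.])
    B=np.stack([X,Y,np.cross(X,Y)],1)
    return A.T@(np.array(tgt)-o["eef_pos"]),np.degrees(Ro.from_matrix(A.T@B).as_rotvec())
E
python3 - <<'E'
from h import *
from bench import ctrl
c=ld("top0.npz"); s=ld("scene0.npz"); o=ctrl.get_obs()
print(R(o["eef_rot"]).round(4))
print("top corners",onz(c,350+360/6-.5,120+405/6-.5,.15),onz(c,350+256/6-.5,120+478/6-.5,.018))
print("scene",onz(s,160+275/4.7-.5,120+63/4.7-.5,.15),onz(s,160+290/4.7-.5,120+300/4.7-.5,.018),onz(s,160+66/4.7-.5,120+147/4.7-.5,.15))
print("scene pin",onz(s,160+653/4.7-.5,120+238/4.7-.5,.032))
for yaw in(60.7,-119.3): print(plan(o,(.461,-.074,.15),yaw))
E
```

```text
[[-3.000e-04  4.021e-01 -9.156e-01]
 [ 1.500e-03 -9.156e-01 -4.021e-01]
 [-1.000e+00 -1.500e-03 -3.000e-04]]
top corners [ 0.67741075 -0.14779106  0.15      ] [ 0.67941686 -0.146984    0.018     ]
scene [ 0.67902467 -0.14599945  0.15      ] [ 0.68171208 -0.1427597   0.018     ] [ 0.79090756 -0.11537172  0.15      ]
scene pin [ 0.50033629 -0.08959048  0.032     ]
(array([ 0.09211495, -0.32126901, -0.39217891]), array([-1.26990591e+02, -1.07659113e-01,  2.72148186e-02]))
(array([ 0.09211495, -0.32126901, -0.39217891]), array([5.30093667e+01, 2.27803956e-02, 9.01169772e-02]))
```

Call:
drive_tool:
  increments:
    - [0,-0.032,-0.039,0,0,0,1]
    - [0,-0.032,-0.039,0,0,0,1]
    - [0,-0.032,-0.039,0,0,0,1]
    - [0,-0.032,-0.039,0,0,0,1]
    - [0,-0.032,-0.039,0,0,0,1]
    - [0,-0.032,-0.039,0,0,0,1]
    - [0,-0.032,-0.039,0,0,0,1]
    - [0,-0.032,-0.039,0,0,0,1]
    - [0,-0.032,-0.039,0,0,0,1]
    - [0,-0.033,-0.04,0,0,0,1]

```text
time_s: 1.35
eef_pos: [0.4605, -0.0737, 0.2422]
eef_rot: [-0.145, -0.692, -0.145, 0.692]
wrist_force: [1.9, -0.9, -0.2]
opening: 0.997
```

Call:
drive_tool:
  increments:
    - [0,0,0,10.6,0,0,1]
    - [0,0,0,10.6,0,0,1]
    - [0,0,0,10.6,0,0,1]
    - [0,0,0,10.6,0,0,1]
    - [0,0,0,10.6,0,0,1]
    - [0,0,0,0,0,0,1]

```text
time_s: 2.1
eef_pos: [0.4599, -0.0753, 0.242]
eef_rot: [0.178, -0.684, 0.178, 0.685]
wrist_force: [0.7, -0.4, 0.3]
opening: 1.001
```

Run:
```python
from h import *
from bench import ctrl,camera
o=ctrl.get_obs(); print(o["time_s"],o["q"],o["eef_pos"],o["wrist_force"]); print(plan(o,(.461,-.074,.15),-119.3))
c=camera("wrist"); print(c["hand_eye"].round(3).tolist(),c["fx"],c["cx"],c["cy"]); np.savez("w1.npz",**c,pos=o["eef_pos"],rot=R(o["eef_rot"]))
cv2.imwrite("pics/w1.png",c["img"][:,:,::-1])
```

```text
2.1 [-4.17744437e-01 -6.91905894e-02  1.87028915e+00 -1.15256494e-05
  1.34123267e+00  1.66263739e+00] [ 0.45989367 -0.0752536   0.24196318] [ 0.70955102 -0.41545074  0.2564011 ]
(array([ 0.09196277, -0.00164126, -0.00042179]), array([ 0.10305182,  0.04207593, -0.00455907]))
[[-0.001, -0.327, 0.945, -0.132], [1.0, 0.0, 0.001, -0.0], [-0.0, 0.945, 0.327, -0.085], [0.0, 0.0, 0.0, 1.0]] 325.19226210127806 279.0540761070003 209.30768908874447
```

View pics/w1.png

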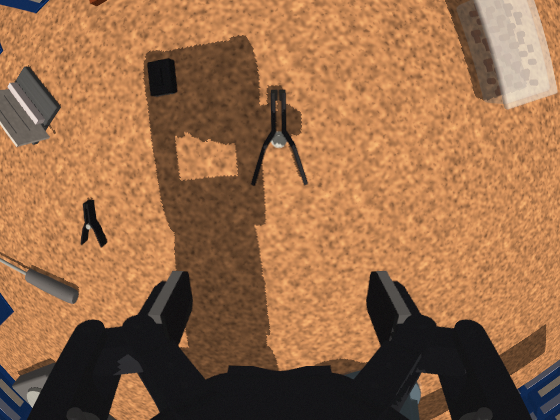

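```bash
cat >> h.py <<'E'
def wray(c,u,v):
    a=(u-c["cx"])/c["fx"];b=(v-c["cy"])/c["fy"];r=np.hypot(a,b)+1e-12
    d=np.array([a/r*np.sin(r),b/r*np.sin(r),np.cos(r)]);H=c["hand_eye"]
    return c["rot"]@H[:3,3]+c["pos"], c["rot"]@H[:3,:3]@d
def wz(c,u,v,z):
    o,d=wray(c,u,v); return o+d*(z-o[2])/d[2]
E
python3 - <<'E'
from h import *
c=ld("w1.npz")
m=(c["img"].max(2)<60); W=np.zeros_like(m);W[80:195,240:318]=1
a=c["img"][80:195,235:325,::-1]; cv2.imwrite("pics/w1z.png",cv2.resize(a,None,fx=5,fy=5,interpolation=cv2.INTER_CUBIC))
E
```

```text
(no output)
```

View pics/w1z.png

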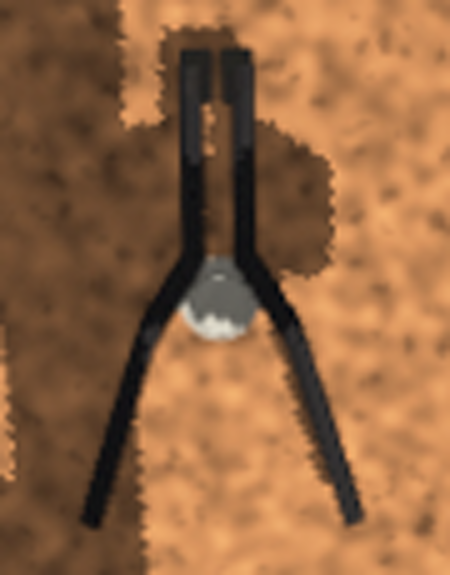

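Run:
```python
from h import *
c=ld("w1.npz")
f=lambda X,Y,z:wz(c,235+X/5-.5,80+Y/5-.5,z)
L,Rr,p,t=f(92,520,.03),f(353,518,.03),f(220,300,.032),f(217,50,.03)
print(L,Rr,p,t); m=(L+Rr)/2
print(m,np.linalg.norm((L-Rr)[:2]),np.linalg.norm((m-p)[:2]),np.linalg.norm((t-p)[:2]))
ax=t-m; y=np.degrees(np.arctan2(ax[1],ax[0])); print("yaw",y)
u=ax[:2]/np.hypot(*ax[:2]); g=m[:2]+.008*u
print("grasp",g)
print(plan(dict(eef_pos=c["pos"],eef_rot=np.r_[Ro.from_matrix(c["rot"]).as_quat()[[3,0,1,2]]]),(*g,.016),y-90))
```

```text
[ 0.47001987 -0.04857677  0.03      ] [ 0.44259708 -0.09859142  0.03      ] [ 0.49863249 -0.09661467  0.032     ] [ 0.54502261 -0.12181568  0.03      ]
[ 0.45630847 -0.0735841   0.03      ] 0.05703923661060607 0.04818433468405524 0.05279331410170194
yaw -28.531779668633963
grasp [ 0.46333689 -0.07740526]
(array([ 2.25960157e-01,  1.80814584e-04, -4.22131639e-03]), array([-0.66516848,  0.04210578, -0.00427692]))
```

Call:
drive_tool:
  increments:
    - [0.04,0,-0.003,-0.7,0,0,1]
    - [0.05,0,0,0,0,0,1]
    - [0.05,0,0,0,0,0,1]
    - [0.03,0,0,0,0,0,1]
    - [0.02,0,0,0,0,0,1]
    - [0,0,0,0,0,0,1]
    - [0.015,0,0,0,0,0,1]
    - [0.015,0,0,0,0,0,1]
    - [0,0,0,0,0,0,1]

```text
time_s: 3.28
eef_pos: [0.4618, -0.0764, 0.0212]
eef_rot: [0.175, -0.684, 0.174, 0.686]
wrist_force: [0.5, -0.0, 0.8]
opening: 1.003
```

Run:
```python
from h import *
from bench import ctrl,camera
o=ctrl.get_obs(); print(o["time_s"],o["eef_pos"],o["wrist_force"]); print(plan(o,(.463,-.0765,.016),-119))
c=camera("wrist"); np.savez("w2.npz",**c,pos=o["eef_pos"],rot=R(o["eef_rot"]))
cv2.imwrite("pics/w2.png",c["img"][:,:,::-1])
```

```text
3.275 [ 0.46180572 -0.07639974  0.02116169] [ 0.49746841 -0.03661549  0.76652666]
(array([ 0.00515897, -0.00048402, -0.00110913]), array([ 0.43085114,  0.13670691, -0.01102011]))
```

View pics/w2.png

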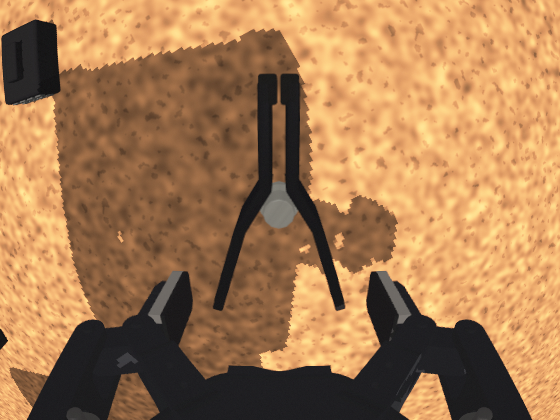

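Run:
```python
from h import *
c=ld("w2.npz")
for nm,u,v,z in(("L",218,306,.03),("R",340,306,.03),("pin",279,210,.032),("t1",267,77,.03),("t2",290,77,.03),("padL tip",182,273,.02),("padR tip",374,273,.02)):
    w=wz(c,u,v,z); print(nm,w, "tool",(c["rot"].T@(w-c["pos"])).round(4))
```

```text
L [ 0.47075793 -0.04894243  0.03      ] tool [-0.0088 -0.0284  0.0053]
R [ 0.44347585 -0.09899732  0.03      ] tool [-0.0088  0.0286  0.0053]
pin [ 0.49950956 -0.09702495  0.032     ] tool [-0.0109  0.0001 -0.043 ]
t1 [ 0.54654642 -0.11759037  0.03      ] tool [-0.0091 -0.0043 -0.0941]
t2 [ 0.5424997  -0.12502266  0.03      ] tool [-0.0091  0.0041 -0.0941]
padL tip [ 0.48983479 -0.03812877  0.02      ] tool [ 0.0011 -0.047  -0.0063]
padR tip [ 0.44526314 -0.12002919  0.02      ] tool [ 0.0012  0.0462 -0.0063]
```

Run:
```python
from h import *
c=ld("w2.npz")
for u,v in((180,276),(184,280),(170,290),(376,276),(372,280),(385,290),(218,304),(279,212)):
    a=(u-c["cx"])/c["fx"];b=(v-c["cy"])/c["fy"];r=np.hypot(a,b);d=np.array([a/r*np.sin(r),b/r*np.sin(r),np.cos(r)])
    Z=c["depth"][v,u]; p=d*Z/d[2]; H=c["hand_eye"]; print(u,v,(H[:3,:3]@p+H[:3,3]).round(4))
```

```text
180 276 [-0.0099 -0.0443 -0.0113]
184 280 [-0.0097 -0.0427 -0.0091]
170 290 [-0.0217 -0.0455 -0.0113]
376 276 [-0.0109  0.0432 -0.0119]
372 280 [-0.007   0.0429 -0.0074]
385 290 [-0.0219  0.0443 -0.0114]
218 304 [-0.0087 -0.0283  0.0042]
279 212 [-0.0087  0.0001 -0.0413]
```

Call:
drive_tool:
  increments:
    - [0.005,0,0.001,0,0,0,1]
    - [0,0,0,0,0,0,1]
    - [0,0,0,0,0,0,-0.6]
    - [0,0,0,0,0,0,-0.6]
    - [0,0,0,0,0,0,-0.6]
    - [0,0,0,0,0,0,-0.6]
    - [0,0,0,0,0,0,-0.6]
    - [0,0,0,0,0,0,-0.6]
    - [0,0,0,0,0,0,-0.6]
    - [0,0,0,0,0,0,-0.6]

```text
time_s: 4.58
eef_pos: [0.463, -0.0767, 0.0189]
eef_rot: [-0.174, 0.686, -0.175, -0.684]
wrist_force: [-4.0, 2.2, 13.6]
opening: 0.322
```

Run:
```python
from h import *
from bench import ctrl,camera
o=ctrl.get_obs(); print(o["time_s"],o["eef_pos"],o["wrist_force"],o["opening"])
c=camera("wrist"); np.savez("w3.npz",**c,pos=o["eef_pos"],rot=R(o["eef_rot"]))
cv2.imwrite("pics/w3.png",c["img"][:,:,::-1])
```

```text
4.575 [ 0.46303934 -0.07674929  0.01889974] [-3.98230448  2.16509907 13.59809578] 0.32160450853075706
```

View pics/w3.png

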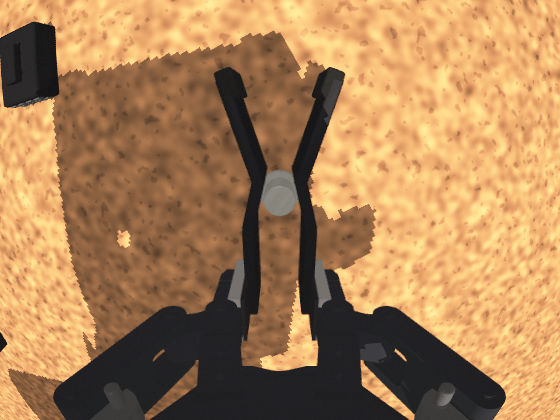

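The clip is squeezed open and the jaws gape symmetrically about the pin at (280,193). Lifting now.

Call:
drive_tool:
  increments:
    - [-0.005,0,0,0,0,0,-0.6]
    - [-0.01,0,0,0,0,0,-0.6]
    - [-0.02,0,0,0,0,0,-0.6]
    - [-0.02,0,0,0,0,0,-0.6]
    - [-0.02,0,0,0,0,0,-0.6]
    - [-0.01,0,0,0,0,0,-0.6]
    - [0,0,0,0,0,0,-0.6]
    - [0,0,0,0,0,0,-0.6]
    - [0,0,0,0,0,0,-0.6]

```text
time_s: 5.75
eef_pos: [0.4613, -0.0761, 0.1015]
eef_rot: [0.175, -0.685, 0.175, 0.686]
wrist_force: [-0.3, -0.2, -1.6]
opening: 0.321
```

Run:
```python
from h import *
from bench import ctrl,camera
o=ctrl.get_obs(); print(o["time_s"],o["eef_pos"],o["wrist_force"],o["opening"])
c=camera("wrist"); np.savez("w4.npz",**c,pos=o["eef_pos"],rot=R(o["eef_rot"]))
cv2.imwrite("pics/w4.png",c["img"][:,:,::-1])
s=camera("scene");cv2.imwrite("pics/s4.png",cv2.resize(s["img"][80:230,150:370,::-1],None,fx=3.6,fy=3.6,interpolation=cv2.INTER_CUBIC))
np.savez("s4.npz",**s)
```

```text
5.75 [ 0.46131856 -0.07609448  0.10148082] [-0.32304894 -0.18777344 -1.60052408] 0.3205361910293876
```

View pics/w4.png

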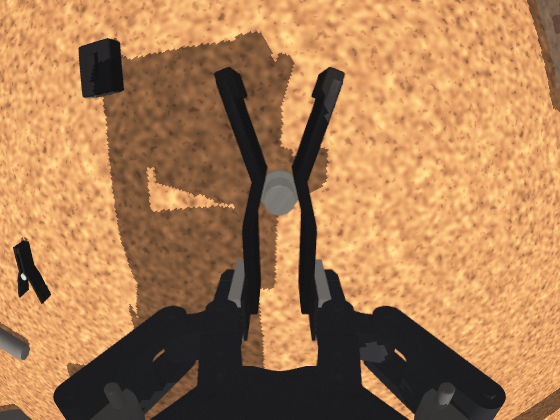

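View pics/s4.png

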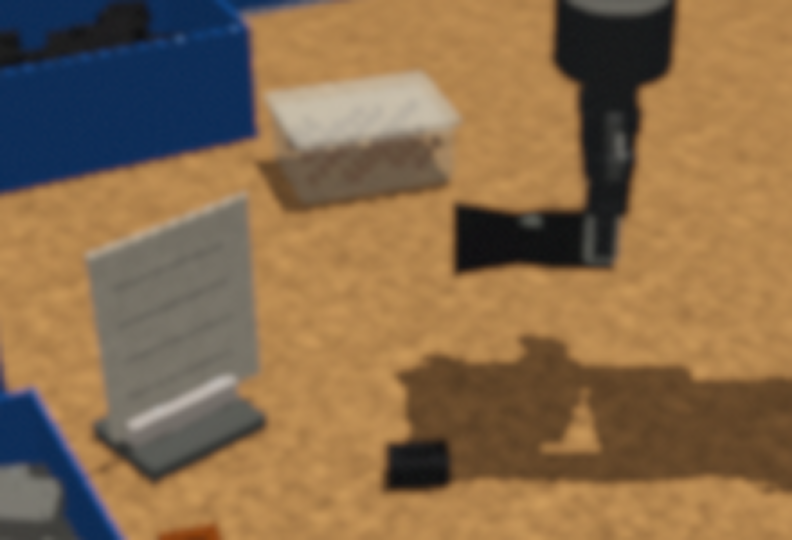

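Run:
```python
from h import *
c=ld("w4.npz")
def tp(u,v):
    a=(u-c["cx"])/c["fx"];b=(v-c["cy"])/c["fy"];r=np.hypot(a,b)+1e-9;d=np.array([a/r*np.sin(r),b/r*np.sin(r),np.cos(r)])
    Z=np.median(c["depth"][v-1:v+2,u-1:u+2]); p=d*Z/d[2]; H=c["hand_eye"]; return (H[:3,:3]@p+H[:3,3]).round(4)
for n,u,v in(("pin",280,203),("L jaw",224,73),("R jaw",334,73),("Lmid",243,130),("Rmid",315,130),("Llev",251,260),("Rlev",308,260)): print(n,tp(u,v))
```

```text
pin [-0.0108  0.0005 -0.0458]
L jaw [-0.0104 -0.0201 -0.0959]
R jaw [-0.0108  0.0202 -0.0959]
Lmid [-0.0107 -0.0133 -0.0743]
Rmid [-0.0106  0.0135 -0.0743]
Llev [-0.0107 -0.0117 -0.0206]
Rlev [-0.0107  0.0123 -0.0206]
```

Call:
drive_tool:
  increments:
    - [0,0,0,-7,0,0,-0.6]
    - [0,0,0,-10,0,0,-0.6]
    - [0,0,0,-10,0,0,-0.6]
    - [0,0,0,-10,0,0,-0.6]
    - [0,0,0,-7,0,0,-0.6]
    - [0,0,0,0,0,0,-0.6]

```text
time_s: 6.6
eef_pos: [0.4617, -0.0763, 0.102]
eef_rot: [-0.094, -0.701, -0.094, 0.701]
wrist_force: [0.2, -0.4, -0.7]
opening: 0.321
```

Run:
```python
from h import *
from bench import ctrl
o=ctrl.get_obs(); print(o["time_s"],o["eef_pos"],o["opening"]); print(plan(o,(.5436,-.1816,.089),-75.1))
```

```text
6.6 [ 0.46174612 -0.07628644  0.10201673] 0.32142943888599457
(array([ 0.01295323,  0.12322367, -0.05107427]), array([0.44398084, 0.02429627, 0.01939572]))
```

Call:
drive_tool:
  increments:
    - [0.002,0.01,-0.003,0,0,0,-0.6]
    - [0.002,0.02,-0.008,0,0,0,-0.6]
    - [0.002,0.025,-0.01,0,0,0,-0.6]
    - [0.002,0.025,-0.01,0,0,0,-0.6]
    - [0.002,0.02,-0.01,0,0,0,-0.6]
    - [0.002,0.015,-0.007,0,0,0,-0.6]
    - [0.001,0.008,-0.003,0.4,0,0,-0.6]
    - [0,0,0,0,0,0,-0.6]
    - [0,0,0,0,0,0,-0.6]

```text
time_s: 7.72
eef_pos: [0.5433, -0.1808, 0.0891]
eef_rot: [-0.092, -0.701, -0.093, 0.701]
wrist_force: [0.5, -0.1, -0.7]
opening: 0.321
```

Run:
```python
from h import *
from bench import ctrl,camera
o=ctrl.get_obs(); print(o["time_s"],o["eef_pos"],o["wrist_force"],o["opening"])
print(plan(o,(.5436,-.1816,.089),-75.1))
c=camera("wrist"); np.savez("w5.npz",**c,pos=o["eef_pos"],rot=R(o["eef_rot"]))
cv2.imwrite("pics/w5.png",c["img"][:,:,::-1])
s=camera("top");cv2.imwrite("pics/t5.png",cv2.resize(s["img"][130:300,300:480,::-1],None,fx=3.5,fy=3.5,interpolation=cv2.INTER_CUBIC))
np.savez("t5.npz",**s)
```

```text
7.725 [ 0.54325696 -0.18077028  0.08911502] [ 0.46857392 -0.11404579 -0.69130164] 0.3206653571674639
(array([ 0.00011435,  0.00089034, -0.00011638]), array([0.11818019, 0.030305  , 0.03917793]))
```

View pics/w5.png

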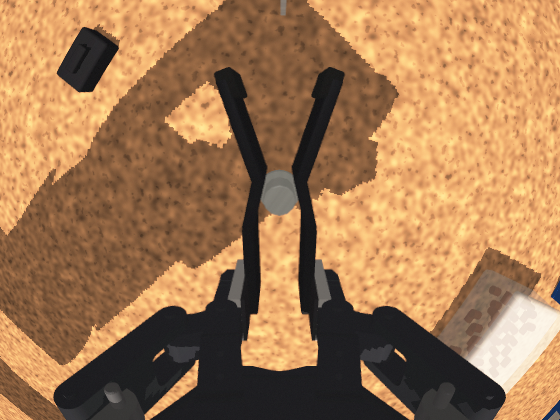

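View pics/t5.png

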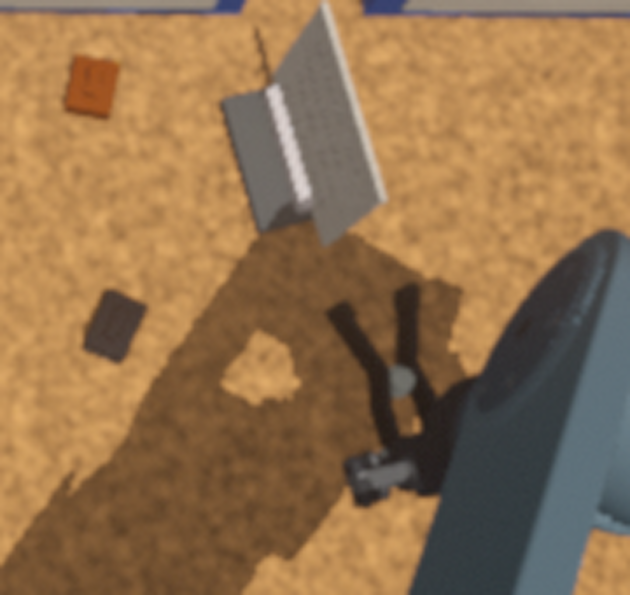

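Run:
```python
from h import *
c=ld("w5.npz")
print(c["img"][6,270:296].tolist())
for u,v,z in((283,16,.018),(283,10,.018),(283,5,.085)):
    w=wz(c,u,v,z);print(w,(c["rot"].T@(w-c["pos"])).round(4))
print((c["rot"].T@(np.array([.679,-.146,.085])-c["pos"])).round(4))
```

```text
[[136, 94, 61], [141, 97, 64], [139, 96, 63], [136, 95, 63], [131, 91, 60], [128, 89, 59], [125, 87, 57], [124, 87, 57], [124, 86, 56], [126, 88, 58], [129, 104, 86], [132, 120, 111], [133, 123, 114], [134, 124, 114], [133, 123, 114], [133, 119, 106], [134, 101, 76], [137, 95, 63], [139, 96, 63], [141, 98, 64], [140, 96, 63], [137, 94, 62], [131, 91, 59], [126, 87, 57], [120, 83, 55], [117, 81, 54]]
[ 0.67817501 -0.14761251  0.018     ] [ 0.071   0.003  -0.1389]
[ 0.68206514 -0.14657034  0.018     ] [ 0.071  0.003 -0.143]
[ 0.66552867 -0.15023299  0.085     ] [ 0.004   0.0022 -0.126 ]
[ 0.004   0.0016 -0.1401]
```

Call:
drive_tool:
  increments:
    - [0,0.002,0,0,0,0,-0.6]
    - [0,0,-0.008,0,0,0,-0.6]
    - [0,0,-0.01,0,0,0,-0.6]
    - [0,0,-0.01,0,0,0,-0.6]
    - [0,0,-0.007,0,0,0,-0.6]
    - [0,0,0,0,0,0,-0.6]
    - [0,0,0,0,0,0,-0.6]

```text
time_s: 8.7
eef_pos: [0.5779, -0.1741, 0.0891]
eef_rot: [-0.092, -0.701, -0.092, 0.701]
wrist_force: [0.1, 0.5, 0.3]
opening: 0.322
```

```bash
cat > look.py <<'E'
import sys
from h import *
from bench import ctrl,camera
k=sys.argv[1]
o=ctrl.get_obs(); print(o["time_s"],o["eef_pos"],o["wrist_force"],o["opening"])
c=camera("wrist"); np.savez(f"w{k}.npz",**c,pos=o["eef_pos"],rot=R(o["eef_rot"]))
cv2.imwrite(f"pics/w{k}.png",c["img"][:,:,::-1])
s=camera("top");cv2.imwrite(f"pics/t{k}.png",cv2.resize(s["img"][130:300,300:480,::-1],None,fx=3.5,fy=3.5,interpolation=cv2.INTER_CUBIC))
np.savez(f"t{k}.npz",**s)
s=camera("scene");cv2.imwrite(f"pics/s{k}.png",cv2.resize(s["img"][60:230,150:340,::-1],None,fx=3.5,fy=3.5,interpolation=cv2.INTER_CUBIC))
c["pos"]=o["eef_pos"];c["rot"]=R(o["eef_rot"])
print((c["rot"].T@(np.array([.679,-.146,.085])-c["pos"])).round(4))
E
python3 look.py 6
```

```text
8.7 [ 0.57785093 -0.17414055  0.08910711] [0.08473023 0.49458355 0.28617128] 0.32191467423963677
[ 0.0041 -0.001  -0.105 ]
```

View pics/w6.png

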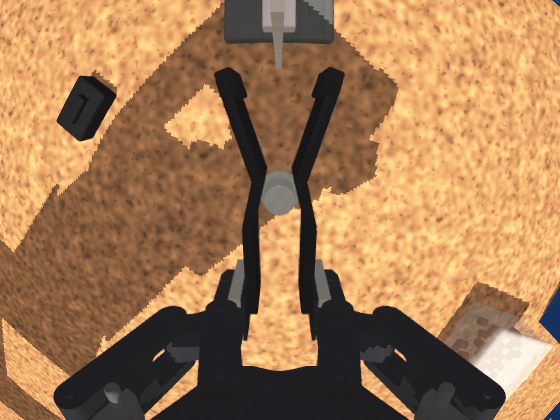

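View pics/t6.png

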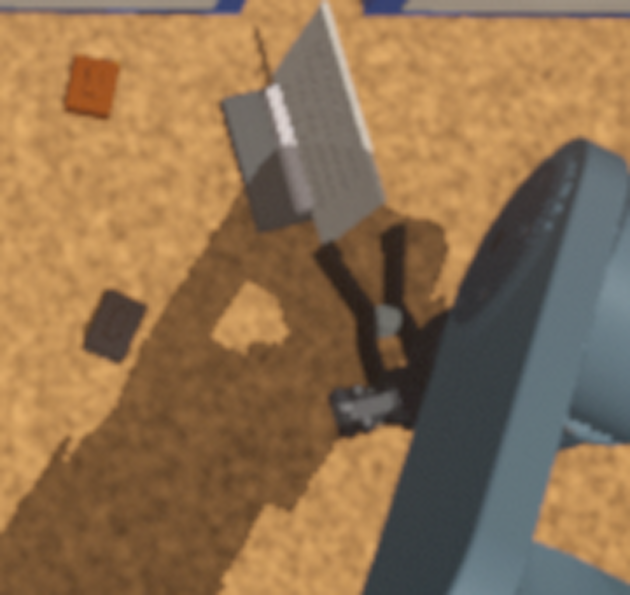

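Run:
```python
from h import *
c=ld("w6.npz")
w=wz(c,278,67,.018);print(w,(c["rot"].T@(w-c["pos"])).round(4))
for v in(3,12,22,35,50,60):
    r=c["img"][v].astype(int); s=r[:,0]-r[:,2]; print(v,[(u,s[u]) for u in range(262,298,3)])
```

```text
[ 0.68016839 -0.14663228  0.018     ] [ 0.0711 -0.     -0.106 ]
3 [(262, np.int64(14)), (265, np.int64(17)), (268, np.int64(15)), (271, np.int64(22)), (274, np.int64(22)), (277, np.int64(22)), (280, np.int64(21)), (283, np.int64(22)), (286, np.int64(16)), (289, np.int64(16)), (292, np.int64(18)), (295, np.int64(16))]
12 [(262, np.int64(12)), (265, np.int64(15)), (268, np.int64(16)), (271, np.int64(19)), (274, np.int64(19)), (277, np.int64(20)), (280, np.int64(20)), (283, np.int64(19)), (286, np.int64(16)), (289, np.int64(17)), (292, np.int64(16)), (295, np.int64(13))]
22 [(262, np.int64(13)), (265, np.int64(16)), (268, np.int64(17)), (271, np.int64(19)), (274, np.int64(20)), (277, np.int64(20)), (280, np.int64(20)), (283, np.int64(19)), (286, np.int64(15)), (289, np.int64(16)), (292, np.int64(18)), (295, np.int64(13))]
35 [(262, np.int64(2)), (265, np.int64(2)), (268, np.int64(2)), (271, np.int64(2)), (274, np.int64(20)), (277, np.int64(19)), (280, np.int64(20)), (283, np.int64(6)), (286, np.int64(2)), (289, np.int64(2)), (292, np.int64(2)), (295, np.int64(2))]
50 [(262, np.int64(81)), (265, np.int64(78)), (268, np.int64(75)), (271, np.int64(72)), (274, np.int64(33)), (277, np.int64(22)), (280, np.int64(22)), (283, np.int64(66)), (286, np.int64(66)), (289, np.int64(69)), (292, np.int64(62)), (295, np.int64(62))]
60 [(262, np.int64(76)), (265, np.int64(84)), (268, np.int64(64)), (271, np.int64(61)), (274, np.int64(68)), (277, np.int64(20)), (280, np.int64(19)), (283, np.int64(70)), (286, np.int64(74)), (289, np.int64(82)), (292, np.int64(83)), (295, np.int64(82))]
```

View pics/s6.png

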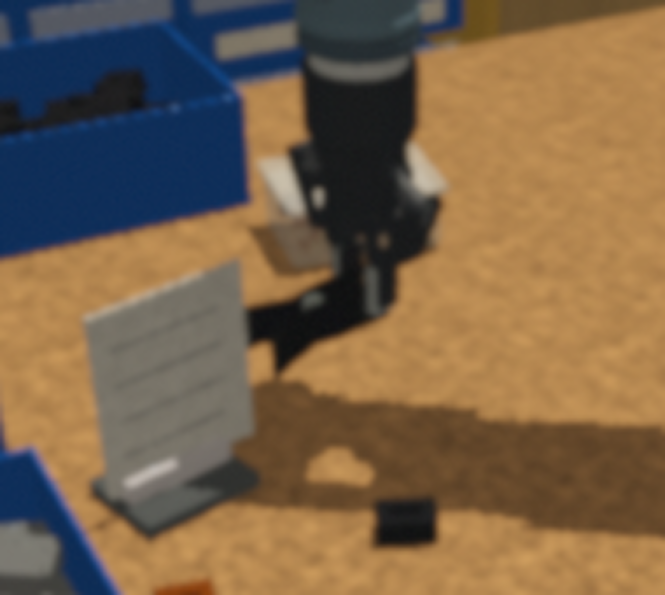

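Call:
drive_tool:
  increments:
    - [0,0,-0.005,0,0,0,-0.6]
    - [0,0,-0.006,0,0,0,-0.6]
    - [0,0,-0.007,0,0,0,-0.6]
    - [0,0,-0.006,0,0,0,-0.6]
    - [0,0,-0.004,0,0,0,-0.6]
    - [0,0,0,0,0,0,-0.6]
    - [0,0,0,0,0,0,-0.6]
    - [0,0,0,0,0,0,-0.6]

```text
time_s: 9.85
eef_pos: [0.6049, -0.1671, 0.0893]
eef_rot: [-0.092, -0.701, -0.092, 0.701]
wrist_force: [-0.2, 0.0, -0.3]
opening: 0.323
```

```bash
python3 look.py 7
```

```text
9.85 [ 0.60492635 -0.16705462  0.08927147] [-0.1733776   0.02984175 -0.32672375] 0.32301331466811334
[ 0.0043 -0.0012 -0.077 ]
```

View pics/w7.png

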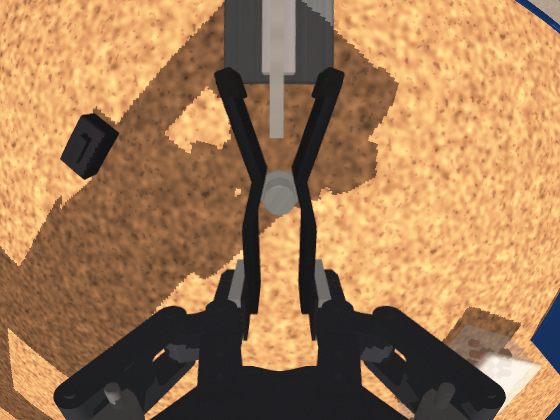

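View pics/s7.png

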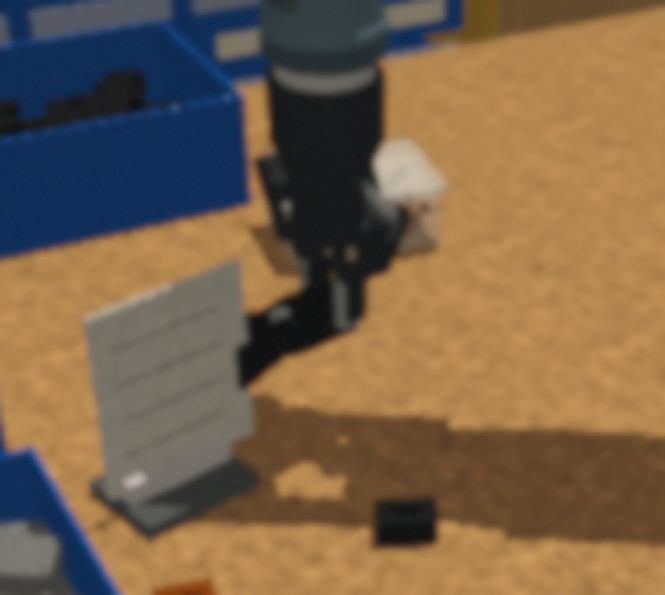

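Run:
```python
from h import *
c=ld("w7.npz")
for v in(125,110,95,85):
    r=c["img"][v].astype(int); s=(r[:,0]-r[:,2])<40; u=np.nonzero(s[262:292])[0]+262; print(v,u.min(),u.max(),r[262:292,0].tolist()[::4])
w=wz(c,276.5,137,.018);print(w,(c["rot"].T@(w-c["pos"])).round(4))
```

```text
125 270 282 [132, 134, 161, 161, 162, 162, 149, 141]
110 270 282 [151, 159, 162, 162, 161, 162, 144, 143]
95 270 282 [130, 144, 166, 166, 166, 166, 146, 120]
85 270 283 [159, 132, 166, 165, 165, 166, 130, 125]
[ 0.6646909  -0.15002716  0.018     ] [ 0.0713 -0.001  -0.0621]
```

Call:
drive_tool:
  increments:
    - [0,-0.001,0,0,0,0,-0.6]
    - [0,0,0,0,0,0,-0.6]
    - [0,0,0,0,0,0,-0.6]
    - [0,0,0,0,0,0,-0.6]

```text
time_s: 10.5
eef_pos: [0.6049, -0.166, 0.0893]
eef_rot: [0.092, 0.701, 0.092, -0.701]
wrist_force: [-1.1, -0.8, -1.2]
opening: 0.324
```

```bash
python3 look.py 8
python3 - <<'E'
from h import *
c=ld("w8.npz")
g=c["img"][128].astype(int);s=(g[:,0]-g[:,2])<40; u=np.nonzero(s[262:292])[0]+262; print(u.min(),u.max())
w=wz(c,(u.min()+u.max())/2,137,.15);print(w,(c["rot"].T@(w-c["pos"])).round(4))
E
```

```text
10.5 [ 0.6048629  -0.16603058  0.08929984] [-1.11209391 -0.77145509 -1.20739264] 0.32440476022617887
[ 0.0043 -0.0001 -0.0768]
275 287
[ 0.67936781 -0.14710553  0.15      ] [-0.0607  0.001  -0.0769]
```

View pics/w8.png

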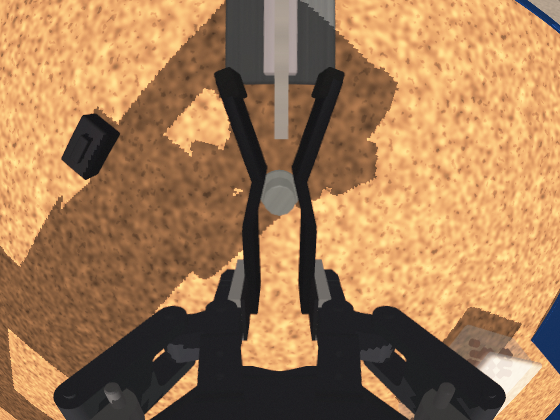

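View pics/t8.png

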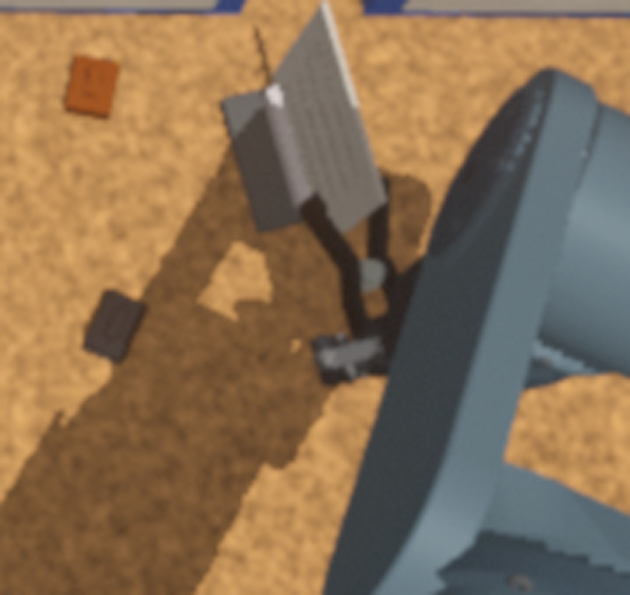

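```bash
python3 -c "
from bench import hand_in;print(hand_in())"
```

```text
the job is handed in; nothing more can be done
None
```

The job is handed in at about 10.6 s. The larger clip was squeezed open by its levers, lifted, turned in line with the taller card and held with its open jaws round the card's free edge. No verdict was reported.

**Last checks, after the final 1 mm sideways trim:**
- **Edge position:** the card edge is about 29 mm ahead of the pin and about 1 mm off the mouth's mid-plane.
- **Height and attitude:** the clip's mid-height is about 85 mm, worked out from the TCP height. The clip was flat to within about 1 mm in a depth check after the lift. It was set to about 15° yaw, against 14.7–15.3° measured for the card.
- **Jaws:** wide open (outer faces about 40 mm apart at the tips when measured after the lift), and the gripper opening was steady at 0.32.
- **Contact:** the pictures show a clear gap on both sides of the card. Wrist force stayed under about 2 N, and connectors, small clip and cards were not touched.

**Disagreements between measurements:**
- The top, scene and wrist views differed by 2–5 mm on the clip's pin; the wrist view was used.
- My first reading of the close-up put the edge about 15 mm off and led to the 1 mm trim. I had taken the card's top corner for its bottom; read at the right height it agrees with the other views.
- Squeezing pushed the clip against the table with about 14 N for a moment, before the lift.

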